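# Put the spice jar away behind the bifold door

## Task

The spice jar with the black cap has been left on the cold hob and belongs in the little worktop cupboard. Pull the cupboard's bifold door open by its handle until both panels are fully folded back to back, stand the jar upright inside and let go of it, then close the door again until both panels lie flat across the opening. Leave the salt pot and the pepper mill, which are still wanted, where they stand, and never tip the jar over.

Things in the scene. Friction and masses are not known exactly. Their poses are not given: they have to be found in the camera images.
- cupboard: Fixed oak worktop cupboard without floor, 302 wide, 350 high, 210 deep (mm). Origin: on the worktop, middle of the opening's front plane; x into the cupboard, y left, z up. Opening 270 wide (y -135 to 135), 322 high, under a track and a 16 mm top that overhangs by 12. Back wall at x = 202; two pots stand at x over 95, in front the floor is free. A two-panel sage-green bifold door shuts it.
- jamb_panel (a joint): Right door panel's angle (rad): 0 shut, 1.5 folded. 134 wide, 18 thick, z 6 to 320 mm. It turns about the upright axis at jamb_pivot (in the panels' back plane), free edge swinging out to the robot. The equal left panel, hinged to that edge and guided in the track, folds with it; at 1.5 both stand back to back, pointing out at the right. Stays where left; 1 to 3 N at the handle move it.
- jamb_pivot (a point): Point on the right panel's fixed upright hinge axis: right-hand edge of the opening, in the front plane (cupboard frame x = 0, y = -134 mm), 310 mm above the worktop. Axes as the cupboard's.
- handle_grip (a point): Pinch point of the upright steel D-handle on the right panel near the fold: on the bar's axis, 310 mm above the worktop. Bar 12 mm thick, z 212 to 320 mm, held by two 10 mm posts (z 224 and 308), axis 45 mm off the panel's front. Turning with the panel, it lies 63 mm in front of the hinge axis and 105 mm to its left. x points at the panel, z up.
- spice_jar_center (a point): Centre, half-way up, of the loose glass spice jar with a black cap (green disc on top) and a green and yellow label: upright cylinder 45 mm in diameter and 105 mm tall, 0.11 kg. z points up through its cap. It starts on the black hob, whose glass is 5 mm above the worktop.
- salt_pot_center (a point): Centre of the pale green speckled lidded salt pot, 72 mm in diameter and 66 mm tall, loose, standing on the hob.
- mill_center (a point): Centre of the black pepper mill with a clear foot, 56 mm in diameter and 203 mm tall, loose, standing on the hob.

How it is judged:
By the outcome, as a careful person would: the job done as asked, in the order asked, and still so for the second after the job is handed in, with the robot touching nothing.
It also fails if it takes over 72 s, if anything falls off the work surface, if the arm or the gripper's body presses on something with over 40 N, if the wrist force passes 120 N, or if a joint passes its speed limit or range.

## Robot

A 6-joint arm with a two-finger parallel gripper is mounted at the origin on a cart in front of the work surface, level with it; the furniture and walls round the work are solid. World frame = base frame: x ahead of the robot, y to its left, z up, the work surface at z = 0. Lengths are in m, angles in rad, forces in N, time in s.
With the tool pointing down it reaches from about 0.275 to 0.725 m from the base axis. Payload 5.6 kg.
Tool frame: the origin (TCP) lies midway between the tips of the shut fingers; the grasp point (between the pads) lies 19 mm behind it (manip.hold_point_z is the distance from the TCP to the grasp point, in m); z points along the fingers, y is the line along which they close (so a half turn about z gives the same grasp; the last joint's range is limited). The gripper opens to 85 mm and grips with 20 to 120 N. Pads are 22 mm wide; open, the fingers measure 114 mm over their backs; the gripper's body (76 mm by 85 mm) begins 54 mm behind the grasp point. The pads swing forward as they close: fully open they stand 13 mm farther back than shut.
Start: joints at [1.435, 0.255, 0.108, 0, -1.424, -0.285], TCP at [0.225, 0.502, 0.231] pointing down, gripper open.
Joint ranges: [-2.95, 2.95], [-1.21, 1.97], [-1.09, 1.5], [-2.87, 1.71], [-2.94, -0.07], [-3.05, 3.05]. Speed limits (rad/s): [2.57, 2.57, 3.14, 3.14, 3.14, 3.14].

## Interface

Orientations are given as a unit quaternion [w, x, y, z].
In Python, from station import manip, optics gives the robot as it stands.
- The arm moves only by the tool move_arm, never from a script. Its argument "steps" is one flat list of numbers, 7 for each row, row after row: the turn, a rotation vector about the tool's x, y, z in units of 6 degrees (1.0 is 6 degrees), then the shift along the tool's x, y, z in mm, then the opening in per cent of the stroke, from 0 (shut) to 100 (fully open). A call has 1 to 20 rows; each row is the pose to reach, as a shift and turn from the pose commanded when the call began, along the tool's axes at that moment; what a row does not reach only later rows make up. A row lasts 1/10 s, in which the tool goes at most 50 mm and 8.59 degrees, less where a joint would pass 70% of its speed; a pose out of reach is approached as far as the arm can. A call with a gripper value outside its range is refused whole. The fingers move at their own pace and stop on an object; "force" is the grip in N (left out, the last holds). Time passes only in rows, so rows that repeat a pose let the fingers close. It gives the time, the measured TCP pose, the force, the opening and the grip force at its end, in the units of the state.
- manip.sense(): the state, without advancing time (a new reading comes with each control period).
- optics.camera(name): name is "scene" or "top"; returns a dict with "image" (400x640x3 uint8, red, green, blue), "z_map" (400x640 float32, m along the optical axis (not along the pixel's ray), 0 where there is no reading), "fx", "fy", "cx", "cy" (pixels), "T" (4x4, takes a point from camera to world coordinates). Camera axes: x right, y up, looking along -z (the intrinsics and any distortion apply to the point x, -y, -z); pixel columns grow to the right and rows downward; lengths in m; the calibration is good to about 2 mm. A picture is of the moment at which its call begins.
- manip.finish_job(): hands the job in; it is judged then, once.
The state is a dict: "time": time; "qpos": joint angles; "qvel": joint speeds; "effort": joint torques, N m; "ee_pos": TCP position; "tool_rot": TCP orientation; "ft_force": force on the tool from outside, world axes, zero at the start; "wrist_torque": the same for the moment, N m; "width": finger opening in m; "finger_force": force on a finger pad.
Only numpy, scipy, OpenCV 4.12 (cv2) and the standard library are available. Lean on these libraries where they do the work, as an engineer would, in place of code of your own. Each camera call takes 0.05 s, during which the arm holds its last target. There are 200 camera calls.

## Working session

There is one attempt and no reset: what is moved stays moved. The work goes in short steps, Python scripts to look and compute and a tool call to move; the robot and the scene stay as the last step left them, time stands still between calls to the robot, and variables do not carry over. Pictures are saved under pics/ and viewed, at most 10 in all, crops included, and the job is handed in when it is done.

Besides the shell and the picture viewer there is one more tool, called after ">>>" by a JSON object that holds its "fn" and its "kwargs". move_arm: Moves the arm, as the interface text tells. Its arguments: {"type":"object","properties":{"steps":{"type":"array","items":{"type":"number"}},"force":{"type":"number"}},"required":["steps"]}

```bash
mkdir -p pics; ls; python3 - <<'E'
from station import manip, optics
import cv2, numpy as np
for n in ("scene","top"):
    c=optics.camera(n); cv2.imwrite(f"pics/{n}0.png",c["image"][...,::-1]); np.savez(f"{n}0.npz",**c)
    print(n,c["fx"],c["fy"],c["cx"],c["cy"],np.round(c["T"],3).tolist(),[k for k in c])
s=manip.sense();print({k:np.round(v,3).tolist() for k,v in s.items()},manip.hold_point_z)
E
```

```text
pics
scene 483.24715606962326 483.24715606962326 322.3633495029889 191.36810510105641 [[0.631, 0.427, -0.647, -0.365], [-0.775, 0.324, -0.543, -0.796], [-0.022, 0.844, 0.535, 0.985], [0.0, 0.0, 0.0, 1.0]] ['image', 'z_map', 'fx', 'fy', 'cx', 'cy', 'T']
top 403.54073502528786 403.54073502528786 319.31043647064655 203.54746221257017 [[0.36, 0.747, -0.559, -0.075], [-0.933, 0.29, -0.214, -0.256], [0.002, 0.598, 0.801, 1.183], [0.0, 0.0, 0.0, 1.0]] ['image', 'z_map', 'fx', 'fy', 'cx', 'cy', 'T']
{'time': 0.1, 'qpos': [1.435, 0.256, 0.107, -0.0, -1.424, -0.285], 'qvel': [0.0, -0.001, 0.003, -0.0, -0.001, -0.002], 'effort': [-0.003, -38.761, 23.847, 5.378, -0.004, 0.0], 'ee_pos': [0.224, 0.502, 0.23], 'tool_rot': [0.001, 0.978, -0.209, -0.0], 'ft_force': [0.031, 0.187, 0.017], 'wrist_torque': [-0.01, 0.048, 0.012], 'finger_force': 0.0, 'width': 0.086} 0.0187
```

View pics/scene0.png

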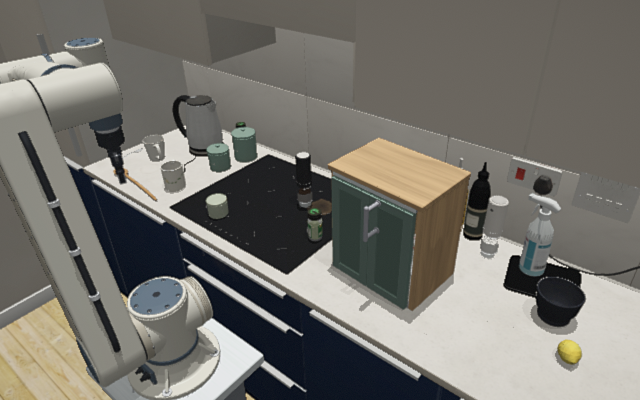

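View pics/top0.png

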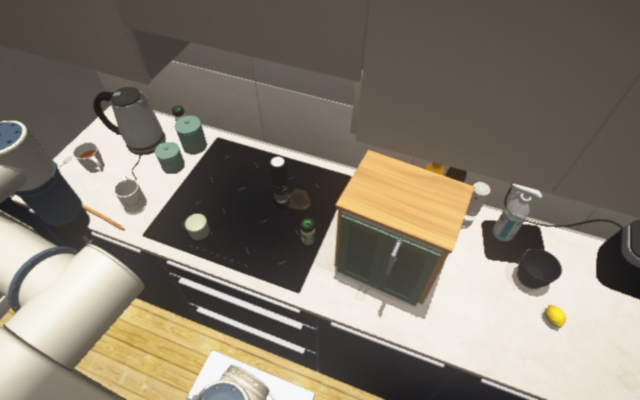

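The scene picture shows the cupboard (330-470, 140-300) with its handle at about (370,220), the jar at (315,225), the salt pot at (217,206) and the mill at (304,180). In the top picture the cupboard top is at (340-470, 155-240), the jar at (307,232), the handle at (393,255), the salt pot at (197,225) and the mill at (280,180).

```bash
cat > h.py <<'E'
import numpy as np, cv2
def cloud(c):
    z=c["z_map"]; v,u=np.mgrid[:z.shape[0],:z.shape[1]]
    p=np.stack([(u-c["cx"])/c["fx"]*z,-(v-c["cy"])/c["fy"]*z,-z,np.ones_like(z)],-1)
    P=(p@np.array(c["T"]).T)[...,:3]; P[z==0]=np.nan
    return P
E
python3 - <<'E'
from h import *
for n,rois in (("scene",dict(jar=(300,330,200,245),salt=(203,232,190,222),mill=(290,316,148,212))),("top",dict(jar=(297,320,212,250),salt=(182,212,210,242),mill=(268,292,152,208)))):
    c=np.load(n+"0.npz"); P=cloud(c); 
    m=(abs(P[...,2]-.35)<.006)&(P[...,0]>.2)&(P[...,0]<.9)&(P[...,1]<.2)
    lab=cv2.connectedComponentsWithStats(m.astype(np.uint8)); i=1+np.argmax(lab[2][1:,4]); q=P[lab[1]==i]
    r=cv2.minAreaRect(q[:,:2].astype(np.float32)*1000); print(n,"top",r,cv2.boxPoints(r).tolist(),np.median(q[:,2]))
    for k,(a,b,e,f) in rois.items():
        R=P[e:f,a:b].reshape(-1,3); h=R[(R[:,2]>.02)]; zt=np.nanpercentile(h[:,2],98)
        t=h[h[:,2]>zt-.006]; 
        print(k,len(h),"ztop",zt,"topmean",t.mean(0),"x",np.percentile(h[:,0],[2,98]),"y",np.percentile(h[:,1],[2,98]))
        cc=t[:,:2].astype(np.float32); print("  circ",cv2.minEnclosingCircle(cc*1000))
    np.save(n+"P.npy",P)
E
```

```text
scene top ((612.9012451171875, -236.11866760253906), (311.4166259765625, 228.2841033935547), 84.42620849609375) [[484.1752624511719, -380.0044250488281], [711.3800048828125, -402.1771240234375], [741.627197265625, -92.23291015625], [514.4224853515625, -70.06021118164062]] 0.3496224151318862
jar 445 ztop 0.1121144011477654 topmean [0.58467335 0.03666074 0.10983648] x [0.56254876 0.70664086] y [0.013621   0.18500302]
  circ ((586.0918579101562, 37.93778991699219), 23.336711883544922)
salt 402 ztop 0.07372343878452337 topmean [0.47867664 0.39647088 0.07047376] x [0.44689418 0.50960921] y [0.36246653 0.42579643]
  circ ((479.7543029785156, 398.1311340332031), 36.03261947631836)
mill 934 ztop 0.2092738214922632 topmean [0.71246566 0.19042241 0.20735891] x [0.59136836 0.96396419] y [0.05337112 0.4683104 ]
  circ ((714.6517333984375, 191.25790405273438), 26.2496280670166)
top top ((613.7450561523438, -235.90444946289062), (307.5500183105469, 225.56155395507812), 84.70577239990234) [[487.25653076171875, -378.61712646484375], [711.8558349609375, -399.42974853515625], [740.2335815429688, -93.1917724609375], [515.63427734375, -72.379150390625]] 0.34920091489326044
jar 324 ztop 0.11275377662551875 topmean [0.5867642  0.03875271 0.10949303] x [0.56316379 0.60462318] y [0.01601159 0.05724644]
  circ ((586.6511840820312, 38.422603607177734), 22.349042892456055)
salt 453 ztop 0.07320017436225591 topmean [0.48054746 0.39915164 0.07005272] x [0.4470035  0.51086464] y [0.36458047 0.42739861]
  circ ((481.0921325683594, 398.58782958984375), 36.0008659362793)
mill 655 ztop 0.21002303571767647 topmean [0.71441421 0.19287155 0.20743505] x [0.68861827 0.73197445] y [0.1681519  0.21553855]
  circ ((714.59814453125, 193.0108642578125), 25.01888656616211)
```

```bash
cat >> h.py <<'E'
from scipy.spatial.transform import Rotation as R
YAW=np.deg2rad(-5.4); O=np.array([.5150,-.2262]); 
def c2w(x,y): c,s=np.cos(YAW),np.sin(YAW); return np.array([O[0]+c*x-s*y,O[1]+s*x+c*y])
def w2c(P): c,s=np.cos(YAW),np.sin(YAW); d=P[...,:2]-O; return np.stack([c*d[...,0]+s*d[...,1],-s*d[...,0]+c*d[...,1]],-1)
def tool(fwd,tilt,back=True):
    "tool pose: approach heading fwd (world yaw, rad), tilt from straight down; tool x points back to the robot when down"
    f=np.array([np.cos(fwd),np.sin(fwd),0]); u=np.array([0,0,1.]); z=np.sin(tilt)*f-np.cos(tilt)*u
    x=-np.cos(tilt)*f-np.sin(tilt)*u; return R.from_matrix(np.stack([x,np.cross(z,x),z],1))
def cur(s): q=np.array(s["tool_rot"]); return R.from_quat(q[[1,2,3,0]]),np.array(s["ee_pos"])
def row(s,Rt,pt):
    R0,p0=cur(s); return np.round(np.r_[np.rad2deg((R0.inv()*Rt).as_rotvec())/6,R0.inv().apply(np.asarray(pt)-p0)*1000],2).tolist()
E
python3 - <<'E'
from h import *
from station import manip
print([d for d in dir(manip) if d[0]!='_'])
for n in("scene","top"):
    P=np.load(n+"P.npy"); C=w2c(P); m=(C[...,0]<-.035)&(C[...,0]>-.09)&(abs(C[...,1])<.09)&(P[...,2]>.2)&(P[...,2]<.33)
    q=np.c_[C[m],P[m][:,2]]; print(n,len(q)); print(np.percentile(q,[2,50,98],axis=0).round(4))
    t=q[q[:,2]>.314]; print("top",len(t),t.mean(0) if len(t) else 0)
    # panel face, side wall
    m=(abs(C[...,0]+.018)<.02)&(abs(C[...,1])<.12)&(P[...,2]>.03)&(P[...,2]<.19); q=C[m]; print("face x",np.median(q[:,0]),np.polyfit(q[:,1],q[:,0],1))
s=manip.sense(); h=c2w(-.063,-.029); print(h)
print(row(s,tool(YAW,0),[*h,.40]), row(s,cur(s)[0],[.225,.502,.40]))
E
```

```text
['MotionError', 'finish_job', 'hold_point_z', 'sense']
scene 212
[[-0.0698 -0.0374  0.2201]
 [-0.0643 -0.0332  0.2736]
 [-0.0379 -0.0265  0.3183]]
top 17 [-0.06251794 -0.03312059  0.31679413]
face x -0.01184908439577843 [-0.0006139  -0.01258088]
top 134
[[-0.0689 -0.035   0.2208]
 [-0.0657 -0.03    0.288 ]
 [-0.0374 -0.024   0.3195]]
top 15 [-0.06221881 -0.02984789  0.31753152]
face x -0.011195410732736596 [-0.00111056 -0.01241847]
[ 0.44955046 -0.24914247]
[0.0, -0.02, 26.88, 512.21, 593.61, -168.47] [0.0, 0.0, 0.0, 0.39, -0.27, -169.52]
```

>>> {"fn": "move_arm", "kwargs": {"steps": [0, 0, 1.2, 20, 20, -50, 100, 0, 0, 2.5, 50, 55, -100, 100, 0, 0, 3.9, 80, 95, -150, 100, 0, 0, 5.3, 110, 130, -170, 100, 0, 0, 6.7, 140, 165, -170, 100, 0, 0, 8.1, 165, 195, -170, 100, 0, 0, 9.5, 195, 225, -170, 100, 0, 0, 10.9, 220, 255, -170, 100, 0, 0, 12.3, 250, 285, -170, 100, 0, 0, 13.7, 275, 315, -170, 100, 0, 0, 15.1, 300, 345, -170, 100, 0, 0, 16.5, 325, 375, -170, 100, 0, 0, 17.9, 350, 405, -170, 100, 0, 0, 19.3, 375, 435, -170, 100, 0, 0, 20.7, 400, 465, -170, 100, 0, 0, 22.1, 425, 495, -170, 100, 0, 0, 23.5, 450, 525, -170, 100, 0, 0, 24.9, 475, 555, -170, 100, 0, 0, 26.2, 500, 580, -170, 100, 0, 0, 26.9, 512, 594, -168, 100]}}

```text
time: 2.1
ee_pos: [0.4498, -0.2515, 0.3978]
tool_rot: [-0.001, 0.051, 0.999, 0.0]
ft_force: [1.4, 0.3, 0.4]
width: 0.0854
finger_force: 0.0
```

```bash
python3 - <<'E'
from h import *
from station import manip
s=manip.sense(); print(s["time"],s["qpos"],s["ee_pos"],w2c(s["ee_pos"]))
print(row(s,tool(YAW,0),[*c2w(-.063,-.0305),.293]))
E
```

```text
2.1 [-2.05735055e-01  2.02880774e-01  4.59527165e-01 -1.28129145e-04
 -1.83002542e+00 -1.46803643e+00] [ 0.44975784 -0.25153942  0.39784098] [-0.06256797 -0.03136679]
[0.0, -0.02, -0.08, 0.17, 0.82, 104.84]
```

>>> {"fn": "move_arm", "kwargs": {"steps": [0, 0, 0, 0, 1, 30, 100, 0, 0, 0, 0, 1, 60, 100, 0, 0, 0, 0, 1, 85, 100, 0, 0, 0, 0, 1, 104, 100, 0, 0, 0, 0, 1, 104, 100, 0, 0, 0, 0, 1, 104, 0, 0, 0, 0, 0, 1, 104, 0, 0, 0, 0, 0, 1, 104, 0, 0, 0, 0, 0, 1, 104, 0, 0, 0, 0, 0, 1, 104, 0, 0, 0, 0, 0, 1, 104, 0, 0, 0, 0, 0, 1, 104, 0, 0, 0, 0, 0, 1, 104, 0, 0, 0, 0, 0, 1, 104, 0], "force": 30}}

```text
time: 3.5
ee_pos: [0.4497, -0.2496, 0.2959]
tool_rot: [0.001, 0.048, 0.999, -0.001]
ft_force: [1.1, -4.7, -1.5]
width: 0.0104
finger_force: 30.4
```

```bash
cat > arc.py <<'E'
from h import *
from station import manip
# rows following the handle arc from angle a0 to a1
def arc(a0,a1,n):
    s=manip.sense(); R0,p0=cur(s); print(s["time"],p0,w2c(p0),s["ft_force"],s["width"],s["qpos"].round(2) if hasattr(s["qpos"],'round') else s["qpos"])
    rot=lambda v,a: np.array([np.cos(a)*v[0]-np.sin(a)*v[1],np.sin(a)*v[0]+np.cos(a)*v[1]])
    v0=np.array([-.063,.105]); piv=np.array([0,-.134])
    for a in np.linspace(a0,a1,n+1)[1:]:
        d=c2w(*(piv+rot(v0,a)))-c2w(*(piv+rot(v0,a0)))
        print(round(a,2),row(s,R.from_rotvec([0,0,a-a0])*R0,p0+np.r_[d,0]))
E
python3 -c "
from arc import *
arc(0,1.52,24)"
```

```text
3.5 [ 0.44966477 -0.2496408   0.29594439] [-0.0628393  -0.02948536] [ 1.14776047 -4.68318004 -1.48610684] 0.010391149060589954 [-0.2   0.17  0.16  0.   -1.56 -1.47]
0.06 [-0.0, -0.0, -0.6, 6.51, -4.21, 0.0]
0.13 [-0.0, -0.0, -1.21, 12.74, -8.83, 0.01]
0.19 [-0.0, -0.0, -1.81, 18.66, -13.84, 0.01]
0.25 [-0.0, -0.01, -2.42, 24.26, -19.2, 0.02]
0.32 [-0.0, -0.01, -3.02, 29.5, -24.92, 0.03]
0.38 [-0.0, -0.01, -3.63, 34.37, -30.95, 0.04]
0.44 [-0.01, -0.01, -4.23, 38.85, -37.28, 0.05]
0.51 [-0.01, -0.01, -4.84, 42.92, -43.88, 0.06]
0.57 [-0.01, -0.01, -5.44, 46.57, -50.72, 0.07]
0.63 [-0.01, -0.02, -6.05, 49.77, -57.78, 0.09]
0.7 [-0.01, -0.02, -6.65, 52.53, -65.03, 0.1]
0.76 [-0.01, -0.02, -7.26, 54.81, -72.44, 0.12]
0.82 [-0.01, -0.02, -7.86, 56.63, -79.98, 0.13]
0.89 [-0.01, -0.02, -8.47, 57.96, -87.61, 0.15]
0.95 [-0.01, -0.02, -9.07, 58.81, -95.32, 0.17]
1.01 [-0.01, -0.03, -9.68, 59.16, -103.07, 0.19]
1.08 [-0.01, -0.03, -10.28, 59.03, -110.82, 0.21]
1.14 [-0.01, -0.03, -10.89, 58.41, -118.55, 0.23]
1.2 [-0.01, -0.03, -11.49, 57.29, -126.22, 0.25]
1.27 [-0.02, -0.03, -12.1, 55.7, -133.81, 0.28]
1.33 [-0.02, -0.03, -12.7, 53.63, -141.28, 0.3]
1.39 [-0.02, -0.03, -13.31, 51.08, -148.61, 0.32]
1.46 [-0.02, -0.04, -13.91, 48.08, -155.76, 0.34]
1.52 [-0.02, -0.04, -14.51, 44.64, -162.7, 0.36]
```

>>> {"fn": "move_arm", "kwargs": {"steps": [0, 0, -0.6, 6.5, -4.2, 0, 0, 0, 0, -1.2, 12.7, -8.8, 0, 0, 0, 0, -1.8, 18.7, -13.8, 0, 0, 0, 0, -2.4, 24.3, -19.2, 0, 0, 0, 0, -3.0, 29.5, -24.9, 0, 0, 0, 0, -3.6, 34.4, -31, 0, 0, 0, 0, -4.2, 38.9, -37.3, 0, 0, 0, 0, -4.8, 42.9, -43.9, 0, 0, 0, 0, -5.4, 46.6, -50.7, 0, 0, 0, 0, -6.0, 49.8, -57.8, 0, 0, 0, 0, -6.65, 52.5, -65, 0, 0, 0, 0, -7.25, 54.8, -72.4, 0, 0]}}

```text
time: 4.7
ee_pos: [0.3895, -0.3155, 0.2959]
tool_rot: [0.002, -0.327, 0.945, -0.001]
ft_force: [4.8, -0.4, -0.2]
width: 0.0108
finger_force: 30.4
```

```bash
python3 -c "
from arc import *
p=w2c(cur(manip.sense())[1])-np.array([0,-.134]); print(np.hypot(*p), np.arctan2(p[1],p[0])-np.arctan2(.105,-.063))
arc(.76,1.54,13)"
```

```text
0.12124051446109384 0.7520752375292115
4.7 [ 0.38946578 -0.31547483  0.29593935] [-0.11657559 -0.10069244] [ 4.80106972 -0.35311802 -0.19236945] 0.010771299055668176 [-0.37  0.14  0.13 -0.   -1.55 -0.54]
0.82 [-0.0, -0.0, -0.57, 6.18, -3.96, -0.0]
0.88 [-0.0, -0.0, -1.15, 12.12, -8.29, -0.01]
0.94 [-0.0, -0.01, -1.72, 17.79, -12.97, -0.01]
1.0 [-0.01, -0.01, -2.29, 23.16, -17.98, -0.01]
1.06 [-0.01, -0.01, -2.86, 28.23, -23.3, -0.0]
1.12 [-0.01, -0.01, -3.44, 32.96, -28.91, -0.0]
1.18 [-0.01, -0.01, -4.01, 37.35, -34.8, 0.01]
1.24 [-0.01, -0.01, -4.58, 41.38, -40.94, 0.01]
1.3 [-0.01, -0.02, -5.16, 45.04, -47.31, 0.02]
1.36 [-0.02, -0.02, -5.73, 48.31, -53.89, 0.04]
1.42 [-0.02, -0.02, -6.3, 51.17, -60.66, 0.05]
1.48 [-0.02, -0.02, -6.88, 53.63, -67.58, 0.06]
1.54 [-0.02, -0.02, -7.45, 55.66, -74.64, 0.08]
```

>>> {"fn": "move_arm", "kwargs": {"steps": [0, 0, -0.6, 6.2, -4, 0, 0, 0, 0, -1.15, 12.1, -8.3, 0, 0, 0, 0, -1.7, 17.8, -13, 0, 0, 0, 0, -2.3, 23.2, -18, 0, 0, 0, 0, -2.85, 28.2, -23.3, 0, 0, 0, 0, -3.45, 33, -28.9, 0, 0, 0, 0, -4, 37.4, -34.8, 0, 0, 0, 0, -4.6, 41.4, -40.9, 0, 0, 0, 0, -5.15, 45, -47.3, 0, 0, 0, 0, -5.75, 48.3, -53.9, 0, 0, 0, 0, -6.3, 51.2, -60.7, 0, 0, 0, 0, -6.9, 53.6, -67.6, 0, 0, 0, 0, -7.3, 55.2, -73, 0, 0, 0, 0, -7.3, 55.2, -73, 0, 0, 0, 0, -7.3, 55.2, -73, 0, 0]}}

```text
time: 6.2
ee_pos: [0.3902, -0.407, 0.296]
tool_rot: [0.0, -0.654, 0.756, -0.001]
ft_force: [2.7, 0.0, 3.4]
width: 0.0107
finger_force: 30.6
```

```bash
python3 -c "
from arc import *
from station import optics
s=manip.sense();p=w2c(cur(s)[1])-np.array([0,-.134]); print(np.hypot(*p), np.arctan2(p[1],p[0])-np.arctan2(.105,-.063)+0,s['ft_force'],s['qpos'])
c=optics.camera('scene'); cv2.imwrite('pics/open1.png',c['image'][...,::-1])"
```

```text
0.12179507743568774 -4.758795003629102 [2.74253321 0.02934958 3.3865972 ] [-5.29020074e-01  2.73394568e-01  2.94548032e-01  1.19110738e-04
 -1.58926885e+00  3.85094977e-01]
```

View pics/open1.png

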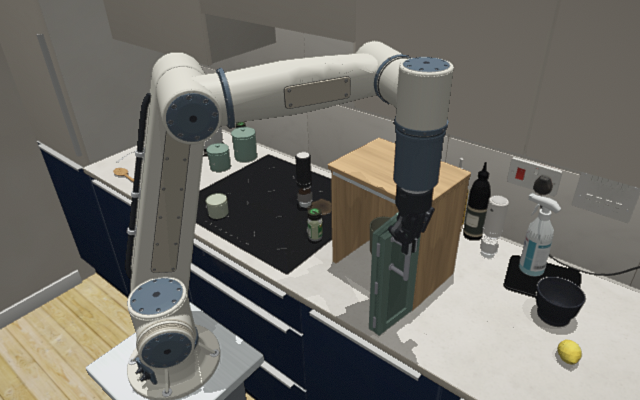

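>>> {"fn": "move_arm", "kwargs": {"steps": [0, 0, -0.3, 1, -4, 0, 0, 0, 0, -0.3, 1, -4, 0, 0, 0, 0, -0.3, 1, -4, 0, 0]}}

```text
time: 6.55
ee_pos: [0.3904, -0.4073, 0.2959]
tool_rot: [-0.001, -0.666, 0.746, 0.002]
ft_force: [-6.7, 4.6, 7.1]
width: 0.0105
finger_force: 31.1
```

>>> {"fn": "move_arm", "kwargs": {"steps": [0, 0, 0, 0, 0, 0, 45, 0, 0, 0, 0, 0, 0, 45, 0, 0, 0, 0, 0, 0, 45, 0, 0, 0, 0, 0, 0, 45, 0, 0, 0, 0, 0, -20, 45, 0, 0, 0, 0, 0, -50, 45, 0, 0, 0, 0, 0, -90, 70, 0, 0, 0, 0, 0, -120, 100, 0, 0, 0, 0, 0, -120, 100]}}

```text
time: 7.45
ee_pos: [0.3936, -0.4091, 0.4197]
tool_rot: [0.0, -0.666, 0.746, -0.004]
ft_force: [-1.2, -0.4, 0.4]
width: 0.0794
finger_force: 0.0
```

```bash
python3 -c "
from arc import *
from station import optics
s=manip.sense(); R0,p0=cur(s); print(s['time'],p0,s['qpos'])
c=optics.camera('scene'); np.savez('scene1.npz',**c); P=cloud(c); C=w2c(P)
m=(C[...,1]<-.1)&(C[...,1]>-.145)&(C[...,0]<-.02)&(C[...,0]>-.16)&(P[...,2]>.05)&(P[...,2]<.3); q=C[m]
print(len(q),np.percentile(q,[1,50,99],axis=0)); print('slope dy/dx',np.polyfit(q[:,0],q[:,1],1))
Y=np.deg2rad(-3); jc=np.array([.5863,.0382]); T=tool(Y,np.deg2rad(50)); z=T.as_matrix()[:,2]; g=np.r_[jc,.068]
Rd=tool(Y,0)
print('via',row(s,Rd,[.40,-.05,.42]))
for b in(.12,.0):
  t=g+z*(manip.hold_point_z-b); print(b,t, row(s,T,t))
"
```

```text
7.45 [ 0.39361041 -0.4091486   0.41974509] [-5.28176298e-01  3.28468227e-01  6.86633094e-01  1.85126116e-03
 -1.92087958e+00  4.16255318e-01]
2363 [[-0.13578691 -0.14482668]
 [-0.11812006 -0.14065644]
 [-0.02774453 -0.10812234]]
slope dy/dx [-0.17565928 -0.15351511]
via [-0.09, 0.01, 14.43, -357.59, 33.98, -2.22]
0.12 [0.50880605 0.04226129 0.13311438] [6.18, -6.64, 13.46, -462.88, -61.85, 284.81]
0.0 [0.6006054  0.03745029 0.05597987] [6.18, -6.64, 13.46, -468.79, -153.09, 362.53]
```

>>> {"fn": "move_arm", "kwargs": {"steps": [0, 0, 1.2, -30, 3, 0, 100, 0, 0, 2.4, -60, 6, 0, 100, 0, 0, 3.6, -90, 9, 0, 100, 0, 0, 4.8, -120, 12, 0, 100, 0, 0, 6, -150, 15, 0, 100, 0, 0, 7.2, -180, 18, 0, 100, 0, 0, 8.4, -210, 21, 0, 100, 0, 0, 9.6, -240, 24, 0, 100, 0, 0, 10.8, -270, 27, 0, 100, 0, 0, 12, -300, 30, 0, 100, 0, 0, 13.2, -330, 33, 0, 100, 0, 0, 14.4, -357, 34, 0, 100, 0, 0, 14.4, -357, 34, 0, 100]}}

```text
time: 8.8
ee_pos: [0.399, -0.0473, 0.4141]
tool_rot: [-0.001, 0.025, 1.0, 0.0]
ft_force: [-0.4, -0.2, 0.3]
width: 0.0847
finger_force: 0.0
```

```bash
cat > jar.py <<'E'
from arc import *
def plan(x,y,z,Y,tilt,backs):
    s=manip.sense(); R0,p0=cur(s); print(s['time'],p0.round(4),s['qpos'].round(3),s['ft_force'].round(1),s['width'])
    T=tool(np.deg2rad(Y),np.deg2rad(tilt)); zz=T.as_matrix()[:,2]
    print('tool y,z',T.as_matrix()[:,1].round(2),zz.round(2))
    for b in backs:
        t=np.array([x,y,z])+zz*(manip.hold_point_z-b); print(b,t.round(4),row(s,T,t))
E
python3 -c "
from jar import *
plan(.5863,.0382,.068,-3,50,[.2,.12,0])"
```

```text
8.8 [ 0.399  -0.0473  0.4141] [ 2.750e-01 -2.800e-02  2.440e-01 -1.000e-03 -1.844e+00 -1.896e+00] [-0.4 -0.2  0.3] 0.08474913952051764
tool y,z [0.05 1.   0.  ] [ 0.76 -0.04 -0.64]
0.2 [0.4476 0.0455 0.1845] [0.02, -8.35, 0.03, -44.39, 94.93, 229.55]
0.12 [0.5088 0.0423 0.1331] [0.02, -8.35, 0.03, -105.77, 94.71, 280.86]
0 [0.6006 0.0375 0.056 ] [0.02, -8.35, 0.03, -197.85, 94.38, 357.82]
```

>>> {"fn": "move_arm", "kwargs": {"steps": [0, -1, 0, -5, 25, 20, 100, 0, -2, 0, -10, 50, 40, 100, 0, -3, 0, -15, 75, 65, 100, 0, -4, 0, -20, 94, 95, 100, 0, -5, 0, -25, 94, 130, 100, 0, -6, 0, -30, 94, 165, 100, 0, -7, 0, -40, 94, 200, 100, 0, -8, 0, -60, 95, 235, 100, 0, -8.35, 0, -85, 95, 265, 100, 0, -8.35, 0, -106, 95, 281, 100, 0, -8.35, 0, -106, 95, 281, 100, 0, -8.35, 0, -106, 95, 281, 100]}}

```text
time: 10.0
ee_pos: [0.4887, -0.0492, 0.2322]
tool_rot: [0.391, -0.05, 0.914, -0.096]
ft_force: [1.2, 43.4, -3.4]
width: 0.0856
finger_force: 0.0
```

```bash
python3 -c "
from jar import *
from station import optics
plan(.5863,.0382,.068,-3,50,[0])
c=optics.camera('top'); cv2.imwrite('pics/jar1.png',c['image'][...,::-1])
P=cloud(c)[212:252,295:322].reshape(-1,3); t=P[(P[:,2]>.103)&(P[:,2]<.118)]; print(len(t),cv2.minEnclosingCircle((t[:,:2]*1000).astype(np.float32)))
"
```

```text
10.0 [ 0.4887 -0.0492  0.2322] [-0.098 -0.336 -1.089  1.715 -0.065 -3.051] [ 1.2 43.4 -3.4] 0.08558553415107663
tool y,z [0.05 1.   0.  ] [ 0.76 -0.04 -0.64]
0 [0.6006 0.0375 0.056 ] [-0.89, -0.56, 1.97, 32.75, 120.49, 188.42]
134 ((587.8758544921875, 38.168296813964844), 23.95856475830078)
```

View pics/jar1.png

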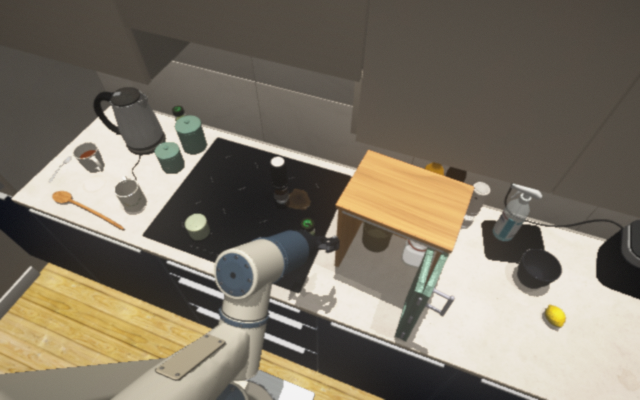

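```bash
cat > kin.py <<'E'
from h import *
D=[([1.435,.256,.107,0,-1.424,-.285],[.224,.502,.230]),([-.2057,.2029,.4595,0,-1.83,-1.468],[.4498,-.2515,.3978]),([-.2,.17,.16,0,-1.56,-1.47],[.4497,-.2496,.2959]),
([-.37,.14,.13,0,-1.55,-.54],[.3895,-.3155,.2959]),([-.529,.2734,.2945,0,-1.589,.385],[.3902,-.407,.296]),([-.528,.3285,.6866,.002,-1.921,.416],[.3936,-.4091,.4197]),
([.275,-.028,.244,-.001,-1.844,-1.896],[.399,-.0473,.4141]),([-.098,-.336,-1.089,1.715,-.065,-3.051],[.4887,-.0492,.2322])]
def fk(q,p):
    "p: x0,h,a,b,L,d1(right offset at shoulder),d2(right offset past roll joint),e(elbow offset, across forearm)"
    x0,h,a,b,L,d1,d2,e=p
    Rz=R.from_euler('z',q[0]); Ra=Rz*R.from_euler('y',q[1]); Rf=Ra*R.from_euler('y',-q[2])  # forearm frame: x along forearm
    P=Rz.apply([x0,-d1,h])+Ra.apply([0,0,a])+Rf.apply([b,0,e])
    Rr=Rf*R.from_euler('x',S4*q[3]); Rw=Rr*R.from_euler('y',-q[4])
    P=P+Rr.apply([0,-d2,0])+Rw.apply([L,0,0])
    Rt=Rw*R.from_matrix(np.array([[0,0,1.],[0,-1,0],[1,0,0]]))*R.from_euler('z',S6*q[5]+C6)
    return Rt,P
S4=1;S6=-1;C6=0
E
python3 - <<'E'
import kin; from kin import *
from scipy.optimize import least_squares
from station import manip
s=manip.sense(); R0,p0=cur(s); print(R0.as_matrix().round(3).tolist(),s['ft_force'])
for s4 in(1,-1):
    kin.S4=s4
    f=lambda p:np.r_[np.concatenate([fk(q,p)[1]-np.array(x) for q,x in D]),(p-[0,.3,.4,.4,.25,.07,.07,0])*.002]
    r=least_squares(f,[0,.3,.4,.4,.25,.07,.07,0]); print(s4,r.x.round(4),abs(r.fun[:-8]).max())
    for S6 in(1,-1):
        kin.S6=S6
        Rt=[fk(q,r.x)[0].as_matrix()[:,0].round(2).tolist() for q in (D[0][0],D[1][0],D[-1][0])]; print(S6,Rt, fk(D[-1][0],r.x)[0].as_matrix()[:,2].round(3))
T=tool(np.deg2rad(-3),0)
print(row(s,R0,p0+[-.03,.04,.01]),row(s,T,[.399,-.02,.40]))
E
```

```text
[[-0.691, -0.009, 0.723], [-0.159, 0.977, -0.141], [-0.705, -0.212, -0.677]] [1.24165808 0.58624363 0.95435025]
1 [ 0.0358  0.4738  0.5709  0.347   0.6757  0.0638  0.0897 -0.0542] 0.021533070123833875
1 [[-0.15, 0.99, -0.0], [0.3, 0.95, -0.0], [0.21, 0.95, 0.21]] [ 0.737 -0.008 -0.676]
-1 [[0.41, 0.91, -0.0], [-0.1, -0.99, -0.0], [0.09, 0.99, 0.08]] [ 0.737 -0.008 -0.676]
-1 [-2.000e-04  1.478e-01  5.207e-01  4.012e-01  3.620e-01 -0.000e+00
  1.543e-01  1.000e-04] 0.0015885179020007634
1 [[-0.15, 0.99, -0.0], [0.3, 0.95, -0.0], [-0.11, -0.99, 0.08]] [ 0.725 -0.136 -0.676]
-1 [[0.41, 0.91, -0.0], [-0.1, -0.99, -0.0], [0.02, -0.98, 0.21]] [ 0.725 -0.136 -0.676]
[0.0, 0.0, 0.0, 7.31, 37.22, -34.07] [-1.7, 7.72, 1.37, -61.87, -3.49, -183.16]
```

```bash
cat >> kin.py <<'E'
S4=-1;S6=-1;C6=np.pi/2; PK=[0,.1478,.5207,.4012,.362,0,.1543,0]
LO=np.array([-2.95,-1.21,-1.09,-2.87,-2.94,-3.05]);HI=np.array([2.95,1.97,1.5,1.71,-.07,3.05])
from scipy.optimize import least_squares
def ik(Rt,pt,q0):
    f=lambda q:(lambda T:np.r_[(T[1]-pt),.2*(T[0].inv()*Rt).as_rotvec()])(fk(q,PK))
    r=least_squares(f,np.clip(q0,LO+1e-3,HI-1e-3),bounds=(LO,HI)); return r.x,abs(r.fun).max()
def margin(q): return min((q-LO).min(),(HI-q).min())
E
python3 - <<'E'
from kin import *
for q,x in D[-1:]: T=fk(np.array(q),PK); print(T[0].as_matrix().round(3).tolist(),T[1])
H=.0187
place=c2w(.045,.02)
seeds=[[.27,.3,-.3,0,-.8,-1.9],[.27,.3,-.3,0,-.8,1.2],[.27,.3,-.3,.8,-.8,-1.9],[.27,.3,-.3,-.8,-.8,-1.9]]
for nm,g in(("jar",np.array([.587,.0383,.07])),("place",np.r_[place,.068])):
  for tilt in(25,35,45,55):
    for yaw in(-25,-15,-5,5,15,25):
      T=tool(np.deg2rad(yaw),np.deg2rad(tilt)); z=T.as_matrix()[:,2]; out=[]
      for sd in seeds:
        q=sd; m=9;e=0
        for b in(0,.06,.12):
            q,er=ik(T,g+z*(H-b),q); m=min(m,margin(q)); e=max(e,er)
            if b==0:q00=q
        if e<2e-3: out.append((round(m,2),q00.round(2).tolist(),q.round(2).tolist()))
      if out: print(nm,tilt,yaw,max(out,key=lambda o:o[0]))
E
```

```text
[[-0.689, -0.016, 0.725], [-0.166, 0.977, -0.136], [-0.706, -0.214, -0.676]] [ 0.48888796 -0.04916606  0.23188659]
jar 25 -15 (np.float64(0.02), [0.39, 0.24, -0.76, 0.89, -0.34, -3.03], [0.56, 0.03, -0.6, 0.51, -0.69, -2.74])
jar 25 -5 (np.float64(0.2), [0.36, 0.23, -0.75, 0.78, -0.27, -2.75], [0.51, 0.01, -0.6, 0.41, -0.63, -2.46])
jar 25 5 (np.float64(0.2), [0.37, 0.23, -0.68, 0.46, -0.27, -2.28], [0.44, 0.0, -0.55, 0.26, -0.62, -2.11])
jar 25 15 (np.float64(0.28), [0.35, 0.24, -0.55, 0.11, -0.35, -1.76], [0.37, 0.01, -0.47, 0.07, -0.65, -1.72])
jar 25 25 (np.float64(0.39), [0.29, 0.26, -0.43, -0.14, -0.46, -1.31], [0.27, 0.04, -0.38, -0.1, -0.72, -1.35])
jar 35 -25 (np.float64(0.0), [0.24, 0.24, -0.9, 1.71, -0.37, 2.41], [0.64, 0.01, -0.84, 0.99, -0.64, 2.84])
jar 35 25 (np.float64(0.22), [0.24, 0.23, -0.47, -0.39, -0.29, -1.03], [0.23, -0.03, -0.51, -0.25, -0.51, -1.18])
jar 45 25 (np.float64(0.25), [0.06, 0.23, -0.41, -0.98, -0.32, -0.34], [0.08, -0.06, -0.54, -0.66, -0.42, -0.69])
jar 55 -5 (np.float64(0.0), [-0.28, 0.28, -0.83, -2.81, -0.51, 1.39], [-0.16, -0.11, -0.76, -2.32,
[... 1617 characters left out ...]
.55, -0.46])
place 45 15 (np.float64(0.54), [-0.5, 0.31, -0.28, -1.02, -0.61, -0.05], [-0.61, 0.1, -0.32, -0.87, -0.79, -0.18])
place 45 25 (np.float64(0.72), [-0.56, 0.36, -0.2, -0.99, -0.79, 0.07], [-0.69, 0.2, -0.2, -0.87, -0.99, -0.01])
place 55 -5 (np.float64(0.36), [-0.63, 0.28, -0.46, -1.68, -0.44, 0.46], [-0.59, -0.03, -0.57, -1.28, -0.43, -0.01])
place 55 5 (np.float64(0.52), [-0.66, 0.32, -0.39, -1.49, -0.59, 0.39], [-0.76, 0.07, -0.48, -1.24, -0.71, 0.16])
place 55 15 (np.float64(0.68), [-0.69, 0.37, -0.31, -1.35, -0.75, 0.38], [-0.84, 0.17, -0.37, -1.18, -0.92, 0.25])
place 55 25 (np.float64(0.84), [-0.71, 0.42, -0.22, -1.24, -0.91, 0.39], [-0.88, 0.27, -0.23, -1.1, -1.09, 0.31])
```

```bash
cat > sim.py <<'E'
from kin import *
from station import manip
def sim(wps,q=None,pr=True):
    "wps: list of (yaw deg, tilt deg, x,y,z of TCP, rows): straight/slerp; prints rows in current tool axes and joint margins"
    from scipy.spatial.transform import Slerp
    s=manip.sense(); Rc,pc=cur(s); q=np.array(s['qpos']) if q is None else q
    print('t',s['time'],'p',pc.round(4),'q',q.round(2),'F',np.round(s['ft_force'],1),'w',round(s['width'],4))
    for yaw,tilt,x,y,z,n in wps:
        Rt=tool(np.deg2rad(yaw),np.deg2rad(tilt)); pt=np.array([x,y,z]); sl=Slerp([0,1],R.concatenate([Rc,Rt]))
        for k in range(1,n+1):
            Rk=sl(k/n); pk=pc+(pt-pc)*k/n; q1,e=ik(Rk,pk,q); dq=abs(q1-q).max(); q=q1
            print(np.round(row(s,Rk,pk),1).tolist(),'q',q.round(2),'m',round(margin(q),2),'dq',round(dq,2),'e',round(e*1000,1))
        Rc,pc=Rt,pt
    return q
def tcp(g,yaw,tilt,b): return g+tool(np.deg2rad(yaw),np.deg2rad(tilt)).as_matrix()[:,2]*(.0187-b)
E
python3 - <<'E'
from sim import *
q=sim([(0,38,.44,-.01,.27,3),(10,5,.40,-.01,.38,6)])
print(fk(q,PK)[1])
for yaw in (15,20,25):
  for tilt in(30,34):
    T=tool(np.deg2rad(yaw),np.deg2rad(tilt)); qq=q
    print(yaw,tilt,[ (lambda r:(r[0].round(2).tolist(),round(margin(r[0]),2),round(r[1],4)))(ik(T,tcp(np.array([.587,.0383,.07]),yaw,tilt,b),[.3,.2,-.45,-.1,-.5,-1.3])) for b in(.15,.08,0)])
for yaw in (-5,0,5):
  for tilt in(30,34):
    T=tool(np.deg2rad(yaw),np.deg2rad(tilt)); qq=q
    print('P',yaw,tilt,[ (lambda r:(r[0].round(2).tolist(),round(margin(r[0]),2),round(r[1],4)))(ik(T,tcp(np.r_[c2w(.042,.02),.068],yaw,tilt,b),[-.2,.25,-.4,-.2,-.5,-1.])) for b in(.15,.08,0)])
E
```

```text
t 10.05 p [ 0.4886 -0.0522  0.2317] q [-0.1  -0.33 -1.09  1.71 -0.07 -3.05] F [1.2 0.6 1. ] w 0.0856
[-0.5, 0.4, 0.5, -0.1, 11.2, -22.3] q [ 0.4  -0.39 -0.99  0.96 -0.45 -2.68] m 0.1 dq 0.75 e 0.0
[-1.0, 0.9, 1.0, -0.1, 22.4, -44.6] q [ 0.53 -0.43 -0.9   0.71 -0.61 -2.56] m 0.19 dq 0.25 e 0.0
[-1.5, 1.4, 1.4, -0.2, 33.5, -67.0] q [ 0.6  -0.46 -0.8   0.55 -0.74 -2.49] m 0.29 dq 0.16 e 0.0
[-1.6, 2.2, 1.1, -8.5, 29.7, -84.2] q [ 0.59 -0.42 -0.63  0.38 -0.9  -2.29] m 0.46 dq 0.2 e 0.0
[-1.8, 3.1, 0.8, -16.8, 25.9, -101.4] q [ 0.54 -0.37 -0.48  0.26 -1.06 -2.13] m 0.61 dq 0.16 e 0.0
[-2.0, 4.0, 0.4, -25.1, 22.0, -118.6] q [ 0.5  -0.31 -0.33  0.17 -1.21 -2.01] m 0.76 dq 0.16 e 0.0
[-2.2, 4.9, 0.1, -33.4, 18.2, -135.9] q [ 0.45 -0.24 -0.19  0.1  -1.37 -1.91] m 0.9 dq 0.15 e 0.0
[-2.4, 5.8, -0.2, -41.7, 14.4, -153.1] q [ 0.42 -0.18 -0.06  0.06 -1.52 -1.84] m 1.03 dq 0.15 e 0.0
[-2.6, 6.6, -0.6, -50.1, 10.5, -170.3] q [ 0.39 -0.11  0.07  0.02 -1.67 -1.78] m 1.1 dq 0.15 e 0.0
[ 0.4        -0.01        0.37999999]
15 30 [([0.38, -0.1, -0.57, 0.11, -0.58, -1.77], np.float64(0.51), np.float64(0.
[... 2158 characters left out ...]
0.58, -1.24], np.float64(0.51), np.float64(0.0)), ([-0.18, 0.07, -0.5, -0.24, -0.42, -1.2], np.float64(0.35), np.float64(0.0)), ([-0.17, 0.24, -0.47, -0.34, -0.29, -1.11], np.float64(0.22), np.float64(0.0))]
P 5 30 [([-0.24, -0.01, -0.36, -0.24, -0.73, -1.1], np.float64(0.66), np.float64(0.0)), ([-0.22, 0.11, -0.39, -0.28, -0.58, -1.07], np.float64(0.51), np.float64(0.0)), ([-0.2, 0.27, -0.39, -0.34, -0.43, -1.01], np.float64(0.36), np.float64(0.0))]
P 5 34 [([-0.28, -0.04, -0.4, -0.33, -0.67, -1.0], np.float64(0.6), np.float64(0.0)), ([-0.25, 0.09, -0.42, -0.38, -0.52, -0.95], np.float64(0.45), np.float64(0.0)), ([-0.23, 0.26, -0.39, -0.47, -0.39, -0.86], np.float64(0.32), np.float64(0.0))]
```

>>> {"fn": "move_arm", "kwargs": {"steps": [-0.2, 0.1, 0.2, 0, 4, -8, 100, -0.4, 0.3, 0.4, 0, 8, -16, 100, -0.5, 0.4, 0.5, 0, 11, -22, 100, -0.7, 0.6, 0.7, 0, 17, -34, 100, -1.0, 0.9, 1.0, 0, 22, -45, 100, -1.5, 1.4, 1.4, 0, 33, -67, 100, -1.6, 2.2, 1.1, -8, 30, -84, 100, -1.8, 3.1, 0.8, -17, 26, -101, 100, -2.0, 4.0, 0.4, -25, 22, -119, 100, -2.2, 4.9, 0.1, -33, 18, -136, 100, -2.4, 5.8, -0.2, -42, 14, -153, 100, -2.6, 6.6, -0.6, -50, 10, -170, 100, -2.6, 6.6, -0.6, -50, 10, -170, 100, -2.6, 6.6, -0.6, -50, 10, -170, 100]}}

```text
time: 11.45
ee_pos: [0.4005, -0.0044, 0.38]
tool_rot: [0.047, -0.098, 0.994, 0.004]
ft_force: [-0.1, -0.2, 0.0]
width: 0.0852
finger_force: 0.0
```

```bash
python3 - <<'E'
from sim import *
g=np.array([.587,.0383,.07])
a=tcp(g,25,30,.12); print(a,tcp(g,25,30,0))
q=sim([(25,15,.43,.0,.30,5),(25,30,*a,5)])
E
```

```text
[0.54109551 0.01689439 0.15772837] [0.59547398 0.04225148 0.05380532]
t 11.45 p [ 0.4005 -0.0044  0.38  ] q [ 0.4  -0.12  0.07  0.02 -1.66 -1.78] F [-0.1 -0.2  0. ] w 0.0852
[-0.1, -0.3, -0.4, -4.4, -0.3, 16.5] q [ 0.4  -0.13  0.01  0.02 -1.59 -1.72] m 1.08 dq 0.07 e 0.0
[-0.2, -0.6, -0.9, -8.9, -0.6, 33.0] q [ 0.39 -0.15 -0.04  0.01 -1.51 -1.67] m 1.05 dq 0.07 e 0.0
[-0.2, -1.0, -1.4, -13.3, -0.9, 49.5] q [ 0.38 -0.16 -0.1   0.   -1.44 -1.61] m 0.99 dq 0.07 e 0.0
[-0.3, -1.3, -1.8, -17.7, -1.2, 66.0] q [ 0.36 -0.17 -0.15 -0.01 -1.36 -1.54] m 0.94 dq 0.07 e 0.0
[-0.4, -1.6, -2.3, -22.2, -1.4, 82.5] q [ 0.35 -0.17 -0.19 -0.02 -1.29 -1.48] m 0.9 dq 0.07 e 0.0
[-0.5, -2.1, -2.2, -41.9, -2.4, 112.9] q [ 0.33 -0.15 -0.26 -0.04 -1.16 -1.45] m 0.83 dq 0.14 e 0.0
[-0.5, -2.6, -2.2, -61.6, -3.4, 143.3] q [ 0.31 -0.13 -0.32 -0.05 -1.02 -1.42] m 0.77 dq 0.14 e 0.0
[-0.6, -3.1, -2.2, -81.3, -4.5, 173.7] q [ 0.29 -0.1  -0.37 -0.08 -0.88 -1.39] m 0.72 dq 0.14 e 0.0
[-0.6, -3.6, -2.2, -101.0, -5.5, 204.2] q [ 0.27 -0.05 -0.42 -0.11 -0.74 -1.34] m 0.67 dq 0.14 e 0.0
[-0.7, -4.1, -2.2, -120.6, -6.5, 234.6] q [ 0.25 -0.   -0.45 -0.16 -0.61 -1.28] m 0.54 dq 0.13 e 0.0
```

>>> {"fn": "move_arm", "kwargs": {"steps": [-0.1, -0.3, -0.4, -4, 0, 16, 100, -0.2, -0.6, -0.9, -9, -1, 33, 100, -0.2, -1, -1.4, -13, -1, 50, 100, -0.3, -1.3, -1.8, -18, -1, 66, 100, -0.4, -1.6, -2.3, -22, -1, 82, 100, -0.5, -2.1, -2.2, -42, -2, 113, 100, -0.5, -2.6, -2.2, -62, -3, 143, 100, -0.6, -3.1, -2.2, -81, -4, 174, 100, -0.6, -3.6, -2.2, -101, -6, 204, 100, -0.7, -4.1, -2.2, -121, -7, 235, 100, -0.7, -4.1, -2.2, -121, -7, 235, 100, -0.7, -4.1, -2.2, -121, -7, 235, 100]}}

```text
time: 12.65
ee_pos: [0.5401, 0.016, 0.1581]
tool_rot: [0.253, -0.209, 0.943, 0.055]
ft_force: [0.1, -0.3, 0.3]
width: 0.0854
finger_force: 0.0
```

```bash
python3 - <<'E'
from sim import *
g=np.array([.587,.0383,.07])
q=sim([(25,30,*tcp(g,25,30,0),4)])
E
```

```text
t 12.65 p [0.5401 0.016  0.1581] q [ 0.25 -0.   -0.45 -0.16 -0.61 -1.28] F [ 0.1 -0.3  0.3] w 0.0854
[-0.0, -0.0, 0.0, -0.2, 0.1, 30.2] q [ 0.26  0.05 -0.47 -0.17 -0.54 -1.27] m 0.47 dq 0.07 e 0.0
[-0.0, -0.0, 0.0, -0.5, 0.3, 60.5] q [ 0.27  0.11 -0.47 -0.19 -0.47 -1.26] m 0.4 dq 0.07 e 0.0
[-0.0, -0.0, 0.0, -0.7, 0.4, 90.7] q [ 0.27  0.17 -0.47 -0.21 -0.41 -1.24] m 0.34 dq 0.06 e 0.0
[-0.0, -0.0, 0.0, -0.9, 0.5, 121.0] q [ 0.28  0.24 -0.47 -0.23 -0.36 -1.21] m 0.29 dq 0.06 e 0.0
```

>>> {"fn": "move_arm", "kwargs": {"steps": [0, 0, 0, 0, 0, 25, 100, 0, 0, 0, 0, 0, 50, 100, 0, 0, 0, 0, 0, 75, 100, 0, 0, 0, -1, 0, 100, 100, 0, 0, 0, -1, 0.5, 121, 100, 0, 0, 0, -1, 0.5, 121, 100, 0, 0, 0, -1, 0.5, 121, 70, 0, 0, 0, -1, 0.5, 121, 55, 0, 0, 0, -1, 0.5, 121, 50, 0, 0, 0, -1, 0.5, 121, 40, 0, 0, 0, -1, 0.5, 121, 30, 0, 0, 0, -1, 0.5, 121, 30, 0, 0, 0, -1, 0.5, 121, 30], "force": 25}}

```text
time: 13.95
ee_pos: [0.5977, 0.0429, 0.0563]
tool_rot: [0.255, -0.209, 0.942, 0.056]
ft_force: [-3.5, 0.1, 7.8]
width: 0.0441
finger_force: 25.2
```

```bash
python3 - <<'E'
from sim import *
s=manip.sense(); p=np.array(s['ee_pos']); R0=cur(s)[0]
g=p-R0.as_matrix()[:,2]*.0187; print('grasp pt',g, s['finger_force'])
q=sim([(25,30,p[0],p[1],p[2]+.05,2)])
E
```

```text
grasp pt [0.5891024  0.03890259 0.07247555] 25.201922063715756
t 13.95 p [0.5977 0.0429 0.0563] q [ 0.28  0.24 -0.46 -0.23 -0.36 -1.22] F [-3.5  0.1  7.8] w 0.0441
[-0.0, 0.0, 0.0, -12.6, -0.0, -21.6] q [ 0.28  0.2  -0.44 -0.2  -0.42 -1.26] m 0.35 dq 0.06 e 0.0
[-0.0, 0.0, 0.0, -25.2, -0.1, -43.2] q [ 0.28  0.17 -0.41 -0.17 -0.48 -1.28] m 0.41 dq 0.06 e 0.0
```

>>> {"fn": "move_arm", "kwargs": {"steps": [0, 0, 0, -3, 0, -5, 30, 0, 0, 0, -6, 0, -11, 30, 0, 0, 0, -13, 0, -22, 30, 0, 0, 0, -19, 0, -32, 30, 0, 0, 0, -25, 0, -43, 30, 0, 0, 0, -25, 0, -43, 30]}}

```text
time: 14.55
ee_pos: [0.5984, 0.043, 0.1071]
tool_rot: [0.256, -0.209, 0.942, 0.056]
ft_force: [0.5, 0.2, -0.4]
width: 0.0439
finger_force: 25.6
```

```bash
python3 - <<'E'
from sim import *
from station import optics
c=optics.camera('scene'); cv2.imwrite('pics/lift.png',cv2.resize(c['image'][100:300,220:420,::-1],(600,600),interpolation=cv2.INTER_CUBIC))
P=cloud(c); 
R_=P[150:250,280:345].reshape(-1,3); I=c['image'][150:250,280:345].reshape(-1,3).astype(int)
m=(I[:,1]>I[:,0]+15)&(I[:,1]>I[:,2]+10)&(np.hypot(R_[:,0]-.589,R_[:,1]-.039)<.06); q=R_[m]; print(m.sum(),np.nanpercentile(q,[2,50,98],axis=0))
s=manip.sense(); p=np.array(s['ee_pos'])
G=np.r_[c2w(.042,.022),.068]
t0=p+np.array([-.10,-.02,.03]) 
a=tcp(G+[0,0,.03],0,30,.16); print(G,a,tcp(G,0,30,0))
sim([(25,30,*t0,4),(0,30,*a,7)])
E
```

```text
42 [[0.56332032 0.01311434 0.07184755]
 [0.58114103 0.01689989 0.1014512 ]
 [0.59488256 0.04630228 0.11807807]]
[ 0.55888399 -0.20825019  0.068     ] [ 0.48823399 -0.20825019  0.22036939] [ 0.56823399 -0.20825019  0.05180532]
t 14.6 p [0.5977 0.0429 0.1056] q [ 0.28  0.17 -0.42 -0.17 -0.47 -1.28] F [ 0.8 -0.9 -1.8] w 0.0442
[-0.0, 0.0, 0.0, 17.6, 6.0, -19.0] q [ 0.29  0.11 -0.47 -0.16 -0.48 -1.3 ] m 0.41 dq 0.06 e 0.0
[-0.0, 0.0, 0.0, 35.2, 12.0, -37.9] q [ 0.29  0.05 -0.51 -0.15 -0.49 -1.31] m 0.42 dq 0.06 e 0.0
[-0.0, 0.0, 0.0, 52.8, 18.0, -56.9] q [ 0.3  -0.01 -0.55 -0.14 -0.51 -1.33] m 0.44 dq 0.06 e 0.0
[-0.0, 0.0, 0.0, 70.5, 24.0, -75.9] q [ 0.31 -0.07 -0.6  -0.12 -0.53 -1.35] m 0.46 dq 0.06 e 0.0
[0.3, 0.0, 0.5, 77.5, -5.3, -93.9] q [ 0.24 -0.09 -0.58 -0.12 -0.56 -1.36] m 0.49 dq 0.07 e 0.0
[0.6, 0.0, 1.0, 84.5, -34.7, -112.0] q [ 0.17 -0.1  -0.55 -0.12 -0.6  -1.35] m 0.53 dq 0.07 e 0.0
[0.9, 0.0, 1.6, 91.5, -64.1, -130.1] q [ 0.1  -0.11 -0.52 -0.12 -0.64 -1.35] m 0.57 dq 0.07 e 0.0
[1.2, 0.0, 2.1, 98.5, -93.5, -148.1] q [ 0.03 -0.11 -0.49 -0.12 -0.67 -1.34] m 0.6 dq 0.07 e 0.0
[1.5, 0.0, 2.6, 105.5, -122.9, -166.2] q [-0.04 -0.1  -0.45 -0.12 -0.71 -1.34] m 0.64 dq 0.07 e 0.0
[1.8, 0.0, 3.1, 112.5, -152.2, -184.3] q [-0.1  -0.09 -0.41 -0.12 -0.74 -1.33] m 0.67 dq 0.07 e 0.0
[2.1, 0.0, 3.6, 119.6, -181.6, -202.3] q [-0.17 -0.08 -0.37 -0.12 -0.77 -1.33] m 0.7 dq 0.07 e 0.0
```

View pics/lift.png

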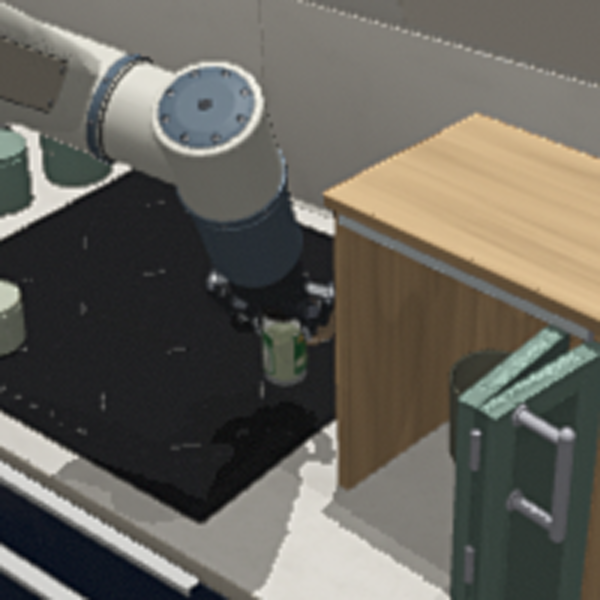

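>>> {"fn": "move_arm", "kwargs": {"steps": [0, 0, 0, 18, 6, -19, 30, 0, 0, 0, 35, 12, -38, 30, 0, 0, 0, 53, 18, -57, 30, 0, 0, 0, 70, 24, -76, 30, 0.3, 0, 0.5, 77, -5, -94, 30, 0.6, 0, 1.0, 84, -35, -112, 30, 0.9, 0, 1.6, 91, -64, -130, 30, 1.2, 0, 2.1, 98, -93, -148, 30, 1.5, 0, 2.6, 105, -123, -166, 30, 1.8, 0, 3.1, 112, -152, -184, 30, 2.1, 0, 3.6, 120, -182, -202, 30, 2.1, 0, 3.6, 120, -182, -202, 30, 2.1, 0, 3.6, 120, -182, -202, 30]}}

```text
time: 15.9
ee_pos: [0.4874, -0.209, 0.218]
tool_rot: [0.26, 0.001, 0.966, -0.001]
ft_force: [0.2, 0.4, -1.4]
width: 0.0438
finger_force: 26.0
```

```bash
python3 - <<'E'
from sim import *
G=np.r_[c2w(.042,.022),.068]
sim([(0,30,*tcp(G+[-.06,0,.015],0,30,0),4),(0,30,*tcp(G+[0,0,.015],0,30,0),4),(0,30,*tcp(G+[0,0,.002],0,30,0),2)])
E
```

```text
t 15.9 p [ 0.4874 -0.209   0.218 ] q [-0.17 -0.08 -0.38 -0.12 -0.76 -1.33] F [ 0.2  0.4 -1.4] w 0.0438
[-0.0, 0.0, -0.0, 14.4, 0.2, 35.3] q [-0.17 -0.04 -0.44 -0.14 -0.66 -1.32] m 0.59 dq 0.1 e 0.0
[-0.0, 0.0, -0.0, 28.9, 0.5, 70.6] q [-0.17  0.01 -0.49 -0.16 -0.56 -1.29] m 0.49 dq 0.1 e 0.0
[-0.0, 0.0, -0.0, 43.3, 0.7, 106.0] q [-0.17  0.07 -0.53 -0.19 -0.46 -1.26] m 0.39 dq 0.1 e 0.0
[-0.0, 0.0, -0.0, 57.7, 1.0, 141.3] q [-0.17  0.14 -0.55 -0.23 -0.37 -1.2 ] m 0.3 dq 0.09 e 0.0
[-0.0, 0.0, -0.0, 44.7, 1.0, 148.8] q [-0.16  0.16 -0.53 -0.22 -0.37 -1.22] m 0.3 dq 0.03 e 0.0
[-0.0, 0.0, -0.0, 31.8, 1.0, 156.3] q [-0.15  0.18 -0.5  -0.21 -0.37 -1.24] m 0.3 dq 0.03 e 0.0
[-0.0, 0.0, -0.0, 18.8, 1.0, 163.8] q [-0.15  0.21 -0.48 -0.2  -0.38 -1.25] m 0.31 dq 0.03 e 0.0
[-0.0, 0.0, -0.0, 5.8, 1.1, 171.3] q [-0.14  0.23 -0.45 -0.19 -0.38 -1.27] m 0.31 dq 0.03 e 0.0
[-0.0, 0.0, -0.0, 9.0, 1.1, 177.0] q [-0.14  0.24 -0.45 -0.2  -0.37 -1.26] m 0.3 dq 0.01 e 0.0
[-0.0, 0.0, -0.0, 12.3, 1.1, 182.6] q [-0.14  0.25 -0.46 -0.21 -0.35 -1.25] m 0.28 dq 0.01 e 0.0
```

>>> {"fn": "move_arm", "kwargs": {"steps": [0, 0, 0, 14, 0, 35, 30, 0, 0, 0, 29, 0, 71, 30, 0, 0, 0, 43, 1, 106, 30, 0, 0, 0, 58, 1, 141, 30, 0, 0, 0, 45, 1, 149, 30, 0, 0, 0, 32, 1, 156, 30, 0, 0, 0, 19, 1, 164, 30, 0, 0, 0, 6, 1, 171, 30, 0, 0, 0, 6, 1, 171, 30, 0, 0, 0, 6, 1, 171, 30]}}

```text
time: 16.9
ee_pos: [0.5693, -0.208, 0.0687]
tool_rot: [0.261, 0.0, 0.965, -0.001]
ft_force: [-0.2, 0.0, -1.7]
width: 0.044
finger_force: 26.0
```

```bash
python3 - <<'E'
from sim import *
G=np.r_[c2w(.042,.022),.0675]
s=manip.sense();R0,p=cur(s); print(p-R0.as_matrix()[:,2]*.0187, w2c(p-R0.as_matrix()[:,2]*.0187))
sim([(0,30,*tcp(G,0,30,0),6)])
E
```

```text
[ 0.55985241 -0.20795765  0.08483874] [0.04293659 0.02238237]
t 16.9 p [ 0.5693 -0.208   0.0687] q [-0.14  0.23 -0.45 -0.19 -0.38 -1.28] F [-0.2  0.  -1.7] w 0.044
[-0.0, 0.0, 0.0, 1.6, -0.0, 2.4] q [-0.14  0.23 -0.45 -0.19 -0.37 -1.27] m 0.3 dq 0.0 e 0.0
[-0.0, 0.0, 0.0, 3.2, -0.1, 4.8] q [-0.14  0.24 -0.45 -0.19 -0.37 -1.27] m 0.3 dq 0.01 e 0.0
[-0.0, 0.0, 0.0, 4.8, -0.1, 7.2] q [-0.14  0.24 -0.45 -0.2  -0.36 -1.26] m 0.29 dq 0.01 e 0.0
[-0.0, 0.0, 0.0, 6.4, -0.2, 9.7] q [-0.14  0.24 -0.46 -0.2  -0.36 -1.26] m 0.29 dq 0.01 e 0.0
[-0.0, 0.0, 0.0, 8.0, -0.2, 12.1] q [-0.14  0.25 -0.46 -0.21 -0.35 -1.25] m 0.28 dq 0.01 e 0.0
[-0.0, 0.0, 0.0, 9.6, -0.2, 14.5] q [-0.14  0.25 -0.46 -0.21 -0.35 -1.25] m 0.28 dq 0.01 e 0.0
```

>>> {"fn": "move_arm", "kwargs": {"steps": [0, 0, 0, 2, 0, 3.5, 30, 0, 0, 0, 4, 0, 7, 30, 0, 0, 0, 6, 0, 10, 30, 0, 0, 0, 7.5, 0, 13, 30, 0, 0, 0, 8, 0, 14, 30, 0, 0, 0, 8, 0, 14, 30]}}

```text
time: 17.5
ee_pos: [0.5685, -0.2082, 0.0515]
tool_rot: [0.26, 0.0, 0.966, -0.001]
ft_force: [-0.3, 0.6, -0.3]
width: 0.0444
finger_force: 26.0
```

>>> {"fn": "move_arm", "kwargs": {"steps": [0, 0, 0, 0.3, 0, 0.5, 30, 0, 0, 0, 0.3, 0, 0.5, 56, 0, 0, 0, 0.3, 0, 0.5, 60, 0, 0, 0, 0.3, 0, 0.5, 70, 0, 0, 0, 0.3, 0, 0.5, 85, 0, 0, 0, 0.3, 0, 0.5, 100, 0, 0, 0, 0.3, 0, 0.5, 100, 0, 0, 0, 0.3, 0, 0.5, 100]}}

```text
time: 18.3
ee_pos: [0.5686, -0.2082, 0.0511]
tool_rot: [0.26, 0.0, 0.966, -0.001]
ft_force: [0.1, 0.3, -0.5]
width: 0.0857
finger_force: 0.0
```

```bash
python3 - <<'E'
from sim import *
s=manip.sense();R0,p=cur(s); z=R0.as_matrix()[:,2]
q=sim([(0,30,*(p-z*.16),6),(0,0,.40,-.20,.40,8)])
E
```

```text
t 18.3 p [ 0.5686 -0.2082  0.0511] q [-0.14  0.25 -0.46 -0.21 -0.34 -1.25] F [ 0.1  0.3 -0.5] w 0.0857
[-0.0, 0.0, 0.0, -0.0, 0.0, -26.7] q [-0.14  0.2  -0.47 -0.19 -0.39 -1.27] m 0.32 dq 0.06 e 0.0
[-0.0, 0.0, 0.0, -0.0, -0.0, -53.3] q [-0.15  0.14 -0.47 -0.17 -0.44 -1.29] m 0.37 dq 0.05 e 0.0
[-0.0, 0.0, 0.0, -0.0, 0.0, -80.0] q [-0.15  0.09 -0.47 -0.16 -0.5  -1.3 ] m 0.43 dq 0.06 e 0.0
[-0.0, 0.0, 0.0, -0.0, 0.0, -106.7] q [-0.16  0.04 -0.46 -0.15 -0.56 -1.31] m 0.49 dq 0.06 e 0.0
[-0.0, 0.0, 0.0, -0.0, -0.0, -133.3] q [-0.16 -0.01 -0.44 -0.14 -0.62 -1.31] m 0.55 dq 0.06 e 0.0
[-0.0, 0.0, 0.0, -0.0, 0.0, -160.0] q [-0.17 -0.05 -0.43 -0.13 -0.69 -1.32] m 0.62 dq 0.06 e 0.0
[-0.0, 0.6, 0.0, -3.7, 0.9, -188.3] q [-0.16 -0.07 -0.35 -0.1  -0.84 -1.36] m 0.74 dq 0.15 e 0.0
[-0.0, 1.3, 0.0, -7.4, 1.9, -216.6] q [-0.15 -0.07 -0.27 -0.07 -0.98 -1.39] m 0.82 dq 0.15 e 0.0
[-0.0, 1.9, -0.0, -11.0, 2.8, -244.9] q [-0.14 -0.06 -0.18 -0.05 -1.13 -1.41] m 0.91 dq 0.14 e 0.0
[-0.0, 2.5, -0.0, -14.7, 3.7, -273.2] q [-0.14 -0.05 -0.09 -0.04 -1.27 -1.43] m 1.0 dq 0.14 e 0.0
[-0.0, 3.2, -0.0, -18.4, 4.6, -301.5] q [-0.13 -0.03 -0.   -0.03 -1.41 -1.44] m 1.09 dq 0.14 e 0.0
[-0.0, 3.8, -0.0, -22.0, 5.6, -329.8] q [-0.12 -0.    0.1  -0.02 -1.54 -1.45] m 1.19 dq 0.14 e 0.0
[-0.0, 4.4, -0.0, -25.7, 6.5, -358.1] q [-0.12  0.02  0.19 -0.01 -1.68 -1.45] m 1.23 dq 0.13 e 0.0
[-0.0, 5.0, -0.0, -29.4, 7.4, -386.4] q [-0.11  0.06  0.29  0.   -1.81 -1.46] m 1.13 dq 0.13 e 0.0
```

>>> {"fn": "move_arm", "kwargs": {"steps": [0, 0, 0, 0, 0, -20, 100, 0, 0, 0, 0, 0, -50, 100, 0, 0, 0, 0, 0, -80, 100, 0, 0, 0, 0, 0, -107, 100, 0, 0, 0, 0, 0, -133, 100, 0, 0, 0, 0, 0, -160, 100, 0, 0.6, 0, -4, 1, -188, 100, 0, 1.3, 0, -7, 2, -217, 100, 0, 1.9, 0, -11, 3, -245, 100, 0, 2.5, 0, -15, 4, -273, 100, 0, 3.2, 0, -18, 5, -301, 100, 0, 3.8, 0, -22, 6, -330, 100, 0, 4.4, 0, -26, 6, -358, 100, 0, 5, 0, -29, 7, -386, 100, 0, 5, 0, -29, 7, -386, 100]}}

```text
time: 19.8
ee_pos: [0.4008, -0.2009, 0.4021]
tool_rot: [0.002, 0.0, 1.0, -0.002]
ft_force: [0.8, -0.6, 0.6]
width: 0.0854
finger_force: 0.0
```

```bash
python3 - <<'E'
from sim import *
from station import optics
c=optics.camera('scene'); cv2.imwrite('pics/placed.png',c['image'][...,::-1])
s=manip.sense()
# handle at 1.5 rad + tool yaw
a=1.5; v=np.array([np.cos(a)*-.063-np.sin(a)*.105,np.sin(a)*-.063+np.cos(a)*.105]); h=c2w(v[0],v[1]-.134); print(h)
Y=np.rad2deg(YAW+a)
sim([(Y,0,h[0],h[1],.42,12)])
E
```

```text
[ 0.38846568 -0.40449814]
t 19.85 p [ 0.4008 -0.2005  0.4004] q [-0.11  0.06  0.29  0.   -1.8  -1.46] F [ 0.8 -0.  -0. ] w 0.0852
[-0.0, 0.0, -1.1, 1.0, -17.0, -1.6] q [-0.15  0.07  0.31  0.   -1.81 -1.3 ] m 1.13 dq 0.16 e 0.0
[-0.0, 0.0, -2.2, 2.0, -34.0, -3.2] q [-0.19  0.09  0.34  0.   -1.82 -1.15] m 1.12 dq 0.16 e 0.0
[-0.0, 0.0, -3.4, 3.0, -51.0, -4.8] q [-0.23  0.11  0.36 -0.   -1.82 -0.99] m 1.12 dq 0.16 e 0.0
[-0.0, 0.0, -4.5, 4.0, -68.0, -6.4] q [-0.27  0.12  0.39 -0.   -1.83 -0.84] m 1.11 dq 0.15 e 0.0
[-0.0, 0.0, -5.6, 5.1, -85.0, -8.0] q [-0.3   0.15  0.42 -0.   -1.84 -0.68] m 1.08 dq 0.15 e 0.0
[-0.0, 0.0, -6.7, 6.1, -102.0, -9.6] q [-0.34  0.17  0.45 -0.   -1.85 -0.53] m 1.05 dq 0.15 e 0.0
[-0.0, 0.0, -7.8, 7.1, -119.0, -11.3] q [-0.37  0.19  0.48 -0.   -1.86 -0.38] m 1.02 dq 0.15 e 0.0
[-0.0, 0.0, -9.0, 8.1, -136.0, -12.9] q [-0.41  0.21  0.51 -0.   -1.87 -0.23] m 0.99 dq 0.15 e 0.0
[-0.0, 0.0, -10.1, 9.1, -153.0, -14.5] q [-0.44  0.24  0.55 -0.   -1.88 -0.08] m 0.95 dq 0.15 e 0.0
[-0.0, 0.0, -11.2, 10.1, -170.1, -16.1] q [-0.47  0.26  0.59 -0.   -1.9   0.07] m 0.91 dq 0.15 e 0.0
[-0.0, 0.0, -12.3, 11.1, -187.1, -17.7] q [-0.5   0.29  0.63 -0.   -1.91  0.22] m 0.87 dq 0.15 e 0.0
[-0.0, 0.0, -13.4, 12.1, -204.1, -19.3] q [-0.53  0.32  0.67  0.   -1.93  0.36] m 0.83 dq 0.15 e 0.0
```

View pics/placed.png

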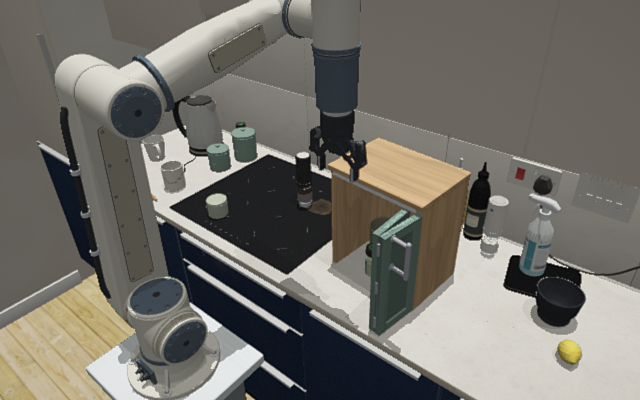

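The jar stands upright inside the cupboard, with its label just visible at (368,260). The folded door is still open at (375-415, 212-330), so I'll regrip the handle.

>>> {"fn": "move_arm", "kwargs": {"steps": [0, 0, -1.1, 1, -17, -2, 100, 0, 0, -2.2, 2, -34, -4, 100, 0, 0, -3.4, 3, -51, -6, 100, 0, 0, -4.5, 4, -68, -8, 100, 0, 0, -5.6, 5, -85, -10, 100, 0, 0, -6.7, 6, -102, -12, 100, 0, 0, -7.8, 7, -119, -14, 100, 0, 0, -9, 8, -136, -16, 100, 0, 0, -10.1, 9, -153, -18, 100, 0, 0, -11.2, 10, -170, -20, 100, 0, 0, -12.3, 10.5, -187, -20, 100, 0, 0, -13.4, 11, -205, -20, 100, 0, 0, -13.4, 11, -205, -20, 100, 0, 0, -13.4, 11, -205, -20, 100]}}

```text
time: 21.25
ee_pos: [0.3886, -0.4054, 0.4188]
tool_rot: [0.0, -0.644, 0.765, -0.001]
ft_force: [-0.9, 0.5, -0.5]
width: 0.0855
finger_force: 0.0
```

```bash
python3 - <<'E'
from sim import *
sim([(np.rad2deg(YAW+1.5),0,.390,-.406,.295,5)])
E
```

```text
t 21.25 p [ 0.3886 -0.4054  0.4188] q [-0.53  0.32  0.67 -0.   -1.92  0.36] F [-0.9  0.5 -0.5] w 0.0855
[-0.0, -0.0, -0.0, 0.1, -0.3, 24.8] q [-0.53  0.3   0.58 -0.   -1.85  0.36] m 0.92 dq 0.09 e 0.0
[-0.0, -0.0, -0.0, 0.1, -0.5, 49.5] q [-0.53  0.29  0.5  -0.   -1.78  0.36] m 1.0 dq 0.08 e 0.0
[-0.0, -0.0, -0.0, 0.2, -0.8, 74.3] q [-0.53  0.28  0.43 -0.   -1.72  0.36] m 1.07 dq 0.07 e 0.0
[-0.0, -0.0, -0.0, 0.2, -1.1, 99.1] q [-0.53  0.27  0.36 -0.   -1.65  0.36] m 1.14 dq 0.07 e 0.0
[-0.0, -0.0, -0.0, 0.3, -1.3, 123.8] q [-0.53  0.27  0.29 -0.   -1.59  0.36] m 1.21 dq 0.06 e 0.0
```

>>> {"fn": "move_arm", "kwargs": {"steps": [0, 0, 0, 0, 0, 30, 100, 0, 0, 0, 0, 0, 60, 100, 0, 0, 0, 0, -1, 90, 100, 0, 0, 0, 0, -1, 115, 100, 0, 0, 0, 0, -1, 124, 100, 0, 0, 0, 0, -1, 124, 60, 0, 0, 0, 0, -1, 124, 30, 0, 0, 0, 0, -1, 124, 0, 0, 0, 0, 0, -1, 124, 0, 0, 0, 0, 0, -1, 124, 0, 0, 0, 0, 0, -1, 124, 0, 0, 0, 0, 0, -1, 124, 0, 0, 0, 0, 0, -1, 124, 0, 0, 0, 0, 0, -1, 124, 0], "force": 30}}

```text
time: 22.65
ee_pos: [0.3905, -0.4059, 0.2965]
tool_rot: [0.001, -0.645, 0.764, -0.002]
ft_force: [3.2, 0.4, 5.0]
width: 0.0109
finger_force: 29.7
```

```bash
python3 -c "
from arc import *
arc(1.51,-.01,26)"
```

```text
22.65 [ 0.39046143 -0.40592279  0.2965252 ] [-0.10707246 -0.19064529] [3.24771261 0.40583537 4.97720055] 0.010850997332441839 [-0.53  0.27  0.29  0.   -1.59  0.36]
1.45 [-0.0, 0.0, 0.56, -6.2, 3.58, -0.03]
1.39 [-0.0, 0.01, 1.12, -12.59, 6.8, -0.06]
1.33 [-0.0, 0.01, 1.67, -19.16, 9.63, -0.08]
1.28 [-0.0, 0.01, 2.23, -25.89, 12.08, -0.11]
1.22 [-0.01, 0.01, 2.79, -32.75, 14.13, -0.13]
1.16 [-0.01, 0.02, 3.35, -39.71, 15.77, -0.15]
1.1 [-0.01, 0.02, 3.91, -46.76, 17.01, -0.17]
1.04 [-0.01, 0.02, 4.47, -53.87, 17.83, -0.19]
0.98 [-0.01, 0.02, 5.02, -61.02, 18.24, -0.2]
0.93 [-0.01, 0.03, 5.58, -68.18, 18.22, -0.22]
0.87 [-0.01, 0.03, 6.14, -75.32, 17.79, -0.23]
0.81 [-0.01, 0.03, 6.7, -82.43, 16.94, -0.24]
0.75 [-0.01, 0.03, 7.26, -89.47, 15.68, -0.25]
0.69 [-0.02, 0.04, 7.82, -96.43, 14.01, -0.25]
0.63 [-0.02, 0.04, 8.37, -103.28, 11.93, -0.26]
0.57 [-0.02, 0.04, 8.93, -110.0, 9.46, -0.26]
0.52 [-0.02, 0.04, 9.49, -116.56, 6.6, -0.26]
0.46 [-0.02, 0.05, 10.05, -122.95, 3.36, -0.26]
0.4 [-0.02, 0.05, 10.61, -129.13, -0.24, -0.25]
0.34 [-0.02, 0.05, 11.17, -135.09, -4.21, -0.24]
0.28 [-0.02, 0.05, 11.72, -140.81, -8.51, -0.24]
0.22 [-0.02, 0.06, 12.28, -146.27, -13.14, -0.23]
0.17 [-0.03, 0.06, 12.84, -151.45, -18.08, -0.21]
0.11 [-0.03, 0.06, 13.4, -156.33, -23.31, -0.2]
0.05 [-0.03, 0.06, 13.96, -160.89, -28.82, -0.18]
-0.01 [-0.03, 0.07, 14.51, -165.13, -34.59, -0.16]
```

>>> {"fn": "move_arm", "kwargs": {"steps": [0, 0, 0.55, -6.2, 3.6, 0, 0, 0, 0, 1.1, -12.6, 6.8, 0, 0, 0, 0, 1.65, -19.2, 9.6, 0, 0, 0, 0, 2.25, -25.9, 12.1, 0, 0, 0, 0, 2.8, -32.7, 14.1, 0, 0, 0, 0, 3.35, -39.7, 15.8, 0, 0, 0, 0, 3.9, -46.8, 17, 0, 0, 0, 0, 4.45, -53.9, 17.8, 0, 0, 0, 0, 5, -61, 18.2, 0, 0, 0, 0, 5.6, -68.2, 18.2, 0, 0, 0, 0, 6.15, -75.3, 17.8, 0, 0, 0, 0, 6.7, -82.4, 16.9, 0, 0, 0, 0, 7.25, -89.5, 15.7, 0, 0, 0, 0, 7.8, -96.4, 14, 0, 0, 0, 0, 8.4, -103.3, 11.9, 0, 0, 0, 0, 8.95, -110, 9.5, 0, 0, 0, 0, 8.95, -110, 9.5, 0, 0]}}

```text
time: 24.35
ee_pos: [0.3999, -0.2959, 0.2965]
tool_rot: [0.002, -0.231, 0.973, -0.002]
ft_force: [3.9, -1.0, 5.3]
width: 0.0107
finger_force: 29.8
```

```bash
python3 -c "
from arc import *
p=w2c(cur(manip.sense())[1])-np.array([0,-.134]); a=np.arctan2(p[1],p[0])-np.arctan2(.105,-.063); print(np.hypot(*p), a)
arc(a,-.01,10)"
```

```text
0.12064012411255085 0.5687598310040376
24.35 [ 0.3999124  -0.29594615  0.29647529] [-0.10801314 -0.08026732] [ 3.91757329 -1.04419742  5.32856433] 0.010693789292852723 [-0.32  0.13  0.12  0.   -1.55 -0.79]
0.51 [0.0, 0.0, 0.55, -6.15, 3.52, -0.0]
0.45 [0.0, 0.01, 1.11, -12.49, 6.69, 0.0]
0.4 [0.0, 0.01, 1.66, -19.0, 9.48, 0.01]
0.34 [0.01, 0.01, 2.21, -25.66, 11.89, 0.01]
0.28 [0.01, 0.01, 2.76, -32.46, 13.91, 0.02]
0.22 [0.01, 0.02, 3.32, -39.35, 15.53, 0.03]
0.16 [0.01, 0.02, 3.87, -46.33, 16.75, 0.05]
0.11 [0.01, 0.02, 4.42, -53.37, 17.57, 0.06]
0.05 [0.01, 0.03, 4.97, -60.45, 17.98, 0.08]
-0.01 [0.02, 0.03, 5.53, -67.53, 17.98, 0.1]
```

>>> {"fn": "move_arm", "kwargs": {"steps": [0, 0, 0.55, -6.2, 3.5, 0, 0, 0, 0, 1.1, -12.5, 6.7, 0, 0, 0, 0, 1.65, -19, 9.5, 0, 0, 0, 0, 2.2, -25.7, 11.9, 0, 0, 0, 0, 2.75, -32.5, 13.9, 0, 0, 0, 0, 3.3, -39.4, 15.5, 0, 0, 0, 0, 3.85, -46.3, 16.8, 0, 0, 0, 0, 4.4, -53.4, 17.6, 0, 0, 0, 0, 5, -60.5, 18, 0, 0, 0, 0, 5.5, -67.5, 18, 0, 0, 0, 0, 5.6, -70, 18, 0, 0, 0, 0, 5.6, -70, 18, 0, 0]}}

```text
time: 25.55
ee_pos: [0.451, -0.2498, 0.2964]
tool_rot: [-0.001, 0.06, 0.998, -0.002]
ft_force: [-5.5, -1.9, 7.3]
width: 0.0102
finger_force: 30.0
```

```bash
python3 -c "
from arc import *
s=manip.sense();R0,p0=cur(s);p=w2c(p0)-np.array([0,-.134]); a=np.arctan2(p[1],p[0])-np.arctan2(.105,-.063); print(np.hypot(*p), a,w2c(p0),s['ft_force'])
d=np.r_[c2w(.005,.003)-c2w(0,0),0]; print(row(s,R0,p0+d))"
```

```text
0.12123207604334359 -0.00807000653814427 [-0.06153244 -0.02954439] [-5.50059338 -1.94333994  7.25792454]
[0.0, 0.0, 0.0, -4.92, 3.13, -0.02]
```

>>> {"fn": "move_arm", "kwargs": {"steps": [0, 0, 0, -3, 1, 0, 0, 0, 0, 0, -3, 1, 0, 0, 0, 0, 0, -3, 1, 0, 0, 0, 0, 0, -3, 1, 0, 0]}}

```text
time: 25.95
ee_pos: [0.4511, -0.2498, 0.2964]
tool_rot: [-0.004, 0.061, 0.998, -0.003]
ft_force: [-13.8, -3.1, 10.0]
width: 0.0106
finger_force: 30.2
```

>>> {"fn": "move_arm", "kwargs": {"steps": [0, 0, 0, 3, -0.5, 0, 0, 0, 0, 0, 3, -0.5, 0, 0, 0, 0, 0, 3, -0.5, 0, 30, 0, 0, 0, 3, -0.5, 0, 50, 0, 0, 0, 3, -0.5, 0, 80, 0, 0, 0, 3, -0.5, 0, 80, 0, 0, 0, 3, -0.5, 0, 80, 0, 0, 0, 3, -0.5, -30, 80, 0, 0, 0, 3, -0.5, -60, 80, 0, 0, 0, 3, -0.5, -100, 80, 0, 0, 0, 40, -0.5, -115, 80, 0, 0, 0, 80, 40, -115, 80, 0, 0, 0, 80, 90, -115, 80, 0, 0, 0, 80, 130, -115, 80, 0, 0, 0, 80, 170, -115, 80, 0, 0, 0, 80, 170, -115, 80]}}

```text
time: 27.55
ee_pos: [0.3976, -0.0653, 0.4101]
tool_rot: [0.001, 0.058, 0.998, -0.0]
ft_force: [0.6, -0.9, -0.3]
width: 0.0685
finger_force: 0.0
```

```bash
python3 - <<'E'
from h import *
from station import optics, manip
c=optics.camera('scene'); cv2.imwrite('pics/end.png',c['image'][...,::-1])
P=cloud(c); C=w2c(P)
m=(C[...,0]<-.035)&(C[...,0]>-.09)&(abs(C[...,1])<.09)&(P[...,2]>.2)&(P[...,2]<.33); print(np.percentile(C[m],[2,50,98],axis=0))
for a,b in((-.12,-.01),(.01,.12)):
    m=(abs(C[...,0]+.018)<.03)&(C[...,1]>a)&(C[...,1]<b)&(P[...,2]>.03)&(P[...,2]<.19); q=C[m]; print(np.median(q[:,0]),np.polyfit(q[:,1],q[:,0],1))
s=manip.sense(); print(s['ft_force'],s['ee_pos'])
E
```

```text
[[-0.06883535 -0.03722285]
 [-0.06401185 -0.03298844]
 [-0.03820698 -0.02601127]]
-0.011253580029812513 [-0.00761307 -0.01260447]
-0.011496576990039531 [ 0.00528844 -0.01265714]
[-0.14526423 -1.14506594  0.29795576] [ 0.39752701 -0.06702363  0.41030069]
```

View pics/end.png

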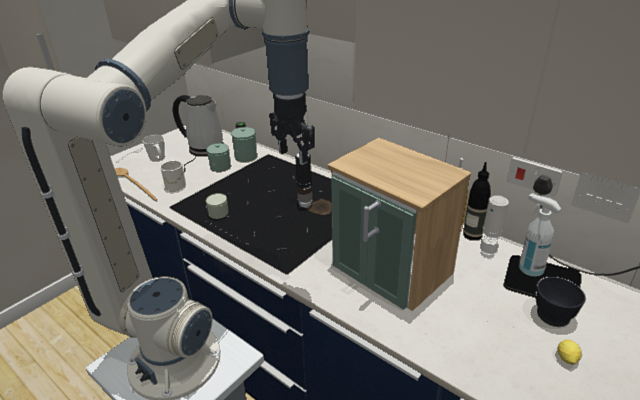

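The door is flat across the opening (332-415, 180-305) with its handle back at (370,220). The salt pot at (217,206) and the mill at (304,190) haven't moved, and the arm is touching nothing.

```bash
python3 -c "
from station import manip
print(manip.finish_job())"
```

```text
the job is handed in; nothing more can be done
None
```

I handed the job in at about 28 s: the jar was placed upright and released in the cupboard, the door is shut flat, and the salt pot and mill are where they stood; one risk is that on the first approach to the jar a finger seems to have pressed the cupboard's side (43 N at the wrist) with some joints at or a hair past their range limits, before I backed off.

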